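# Clamp a freshly soled mule in the swing-arm sole press

### The job

The glued mule stands ready on the bed of the sole press. Push the press's swing arm by its black handle until it is home against its stop, over the shoe; then push the arms of the red-balled star handle round clockwise (seen from above) to run the pad down onto the last, and go on about a third of a turn past first contact, so that the sprung bed sinks about 5 mm, well short of bottoming. Nothing is to be gripped or lifted: leave the shoe and everything else on the bench where it lies, and take the hand away at the end.

Things in the scene. Friction and masses are not known exactly. Their poses are not given: they have to be found in the camera images.
- press: Bench sole press, fixed: dark green iron base plate 510 x 260 x 18 mm. Origin on the bench top, straight below the screw axis as it stands when the swing arm is home. Its +x points to the round column (60 mm thick, top 264 mm above the bench, axis at x = 240, y = 0 mm). The base plate spans x = -210..300 mm. The sprung bed's top is 55 mm above the bench, the shoe's toe points to -x.
- swing: Swing arm: a green beam 48 mm wide, 195 to 245 mm above the bench, turning on the column's vertical axis, 0 to 1.0 rad. Origin below the screw, 240 mm from the column axis; its frame equals the press's when it is home against its stop, pad over the last. It starts swung away to the press's own -y side. Stiff: 1.8 N m of friction, about 5 N at the handle; it stays where left.
- swing_grip (a point): Middle of the swing arm's black round handle (23 mm thick, 68 mm long, level, pointing radially out from the column), 378 mm from the column axis, 186 mm above the bench. With the arm home it lies in the press's frame at x = -138 mm, y = 0; swung away it has negative y. Under it only the shoe's toe, at most 110 mm above the bench.
- star (a joint): Turn of the star handle and screw, rad: grows clockwise seen from above, lowering the pad; range 0 (pad fully up) to 13.7. Screw lead 16 mm per turn (2.55 mm per rad), self-locking, 0.3 N m of friction: about 5 N pushed 62 mm from the axis, about 7 N with the bed sunk 5 mm. With the swing arm home the pad meets the last at about 7.9 rad.
- star_hub (a point): Centre of the star handle on the vertical screw axis, at the height of its arms: 305 mm above the bench at star 0, sinking with the pad. Hub 44 mm thick, 16 mm below to 21 mm above this point. Three level arms 12 mm thick, 120 degrees apart, each with a red ball, 26 mm thick, 82 mm from the axis. Clear all round; below it only the beam and a boss 68 mm thick, top 246 mm above the bench.
- star_ball0 (a point): Centre of the red ball on one arm of the star handle (it points straight away from the column when joint star is 0); the other two arms are at 120 degrees.
- ram: The pad under the screw with the screw and star handle: a steel disc 64 mm across with a rubber face; it does not turn. Origin on the screw axis, at bench height when star is 0, and sinks with it; the pad's face is 167 mm above the origin.
- platen (a joint): How far the sprung bed (black rubber on a steel plate 260 x 110 mm on four springs) has sunk, m: 0 = up, 0.012 = bottomed. About 5 N start it, then 8 N per mm.
- shoe: The mule on its last, standing on the bed, loose: straw-yellow pointed vamp with green eyes, pink insole, tan sole, 240 x 84 mm; blue plastic last inside with a flat top 70 x 34 mm, 92 mm above the sole. Origin under the middle of the pressed part of the last, on the underside; toe to its -x.
- mate: The other mule of the pair on its last, loose on the bench, same size, origin as for the shoe.
- hammer: Hammer lying on the bench, 260 mm long.
- jar: Closed amber jar with black cap, 72 mm across, 85 mm high, origin under its centre.
- brush: Brush lying on the bench, 200 mm long.
- tin: Closed steel tin of tacks, 65 mm across, 34 mm high, on the press base beside the bed.
- spool: Pink thread spool, 38 mm across, 50 mm high, standing on the bench.
- wax: Amber round of wax, 54 mm across, 30 mm high, on the press base beside the bed, nearer the column.
Mind the look-alikes: they are no part of the job. Leave any purple look-alike of the shoe alone.

How it is judged:
By the outcome, as a careful person would: the job done as asked, in the order asked, and still so for the second after the job is handed in, with the robot touching nothing.
It also fails if it takes over 72 s, if anything falls off the work surface, if the arm or the gripper's body presses on something with over 40 N, if the wrist force passes 120 N, or if a joint passes its speed limit or range.

### The arm

A 6-joint arm with a two-finger parallel gripper is mounted at the origin on the work surface. World frame = base frame: x ahead of the robot, y to its left, z up, the work surface at z = 0. Lengths are in m, angles in rad, forces in N, time in s.
With the tool pointing down it reaches from about 0.275 to 0.75 m from the base axis. Payload 10.2 kg.
Tool frame: the origin (TCP) lies on the centre line of the jaws, within the pads' length; the fingertips stand 22 mm ahead of it and the grasp point (between the pads) lies 3 mm ahead of it; z points along the fingers, y is the line along which they close (so a half turn about z gives the same grasp; the last joint's range is limited). The gripper opens to 85 mm and grips with 20 to 120 N. Pads are 22 mm wide; open, the fingers measure 114 mm over their backs; the gripper's body (76 mm by 85 mm) begins 54 mm behind the grasp point. The pads swing forward as they close: fully open they stand 13 mm farther back than shut.
Start: joints at [1.098, 0.313, 1.498, -0, 1.331, -0.223], TCP at [0.13, 0.509, 0.253] pointing down, gripper open.
Joint ranges: [-2.94, 2.94], [-0.97, 2.17], [0.19, 2.56], [-1.23, 4.37], [0.02, 3.11], [-2.88, 2.88]. Speed limits (rad/s): [2.39, 2.39, 3.01, 3.14, 3.14, 3.14].

### API

Orientations are given as a unit quaternion [w, x, y, z].
In Python, from workcell import ctrl gives the robot as it stands.
- The arm moves only by the tool drive_tool, never from a script. Its argument "steps" is one flat list of numbers, 7 for each row, row after row: the shift along the tool's x, y, z in units of 25 mm (1.0 is 25 mm), then the turn, a rotation vector about the tool's x, y, z in units of 5 degrees (1.0 is 5 degrees), then the opening, from -1 (shut) to 1 (fully open). In form: [dx, dy, dz, rx, ry, rz, grip, dx, dy, dz, rx, ry, rz, grip, ...]. A call has 1 to 20 rows; each row shifts and turns the commanded pose from where the row before left it, along the tool's axes as they then stand; what a row does not reach is not made up. A row lasts 1/12 s, in which the tool goes at most 41.7 mm and 7.16 degrees, less where a joint would pass 70% of its speed; a pose out of reach is approached as far as the arm can. A call is refused whole if a number of a shift passes 1 or a number of a turn 1, either way. A call with a gripper value outside its range is refused whole. The fingers move at their own pace and stop on an object; the grip force is fixed at half the most. Time passes only in rows, so rows that do not move let the fingers close. It gives the time, the measured TCP pose, the force, the opening and the grip force at its end, in the units of the state.
- ctrl.read_state(): the state, without advancing time (a new reading comes with each control period).
- ctrl.capture(name): name is "side" or "top" or "wrist"; returns a dict with "frame" (420x560x3 uint8, red, green, blue), "K" (3x3 intrinsics, pixels), "xyz" and "orientation" of the camera in the world. Camera axes: x right, y up, looking along -z (the intrinsics and any distortion apply to the point x, -y, -z); pixel columns grow to the right and rows downward; lengths in m; the calibration is good to about 2 mm. A picture is of the moment at which its call begins. There is no depth.
- ctrl.job_done(): hands the job in; it is judged then, once.
Trained networks look in a picture, given as the dict that the camera call returned (one of the last four; its "shot" number tells which), for a name from the list of things; names that differ only in an ending like _2 or _b are one class to them, and where a whole thing is asked for, a point or a joint stands for the part that bears it (a point fixed in the world has none). Each returns a list of dicts, best first, with "confidence" (0 to 1); they miss things now and then, are a little off and sometimes report something else, mostly with a low value. They report only what shows in the picture. A call takes as long as a camera call. They do not tell look-alikes from the thing itself.
- ctrl.recognise(picture, label): "xy" ([column, row] in pixels, amid what is visible of it).
- ctrl.silhouettes(picture, label): "region" (420x560 bool, what is visible of it) and "xy" ([column, row] in pixels, amid what is visible of it).
- ctrl.landmark_of(picture, label): "xy" ([column, row] in pixels: a listed point, or the origin of a listed thing).
The state is a dict: "clock": time; "joints": joint angles; "qvel": joint speeds; "joint_torque": joint torques, N m; "ee_pos": TCP position; "orientation": TCP orientation; "force": force on the tool from outside, world axes, zero at the start; "moment": the same for the moment, N m; "gripper_width": opening from 0.0 (shut) to 1.0 (fully open); "grip_force": force on a finger pad.
Only numpy, scipy, OpenCV 4.12 (cv2) and the standard library are available. Lean on these libraries where they do the work, as an engineer would, in place of code of your own. Each camera call takes 0.05 s, during which the arm holds its last target. There are 200 camera calls.

## Working session

There is one attempt and no reset: what is moved stays moved. The work goes in short steps, Python scripts to look and compute and a tool call to move; the robot and the scene stay as the last step left them, time stands still between calls to the robot, and variables do not carry over. Pictures are saved under pics/ and viewed, at most 12 in all, crops included, and the job is handed in when it is done.

Besides the shell and the picture viewer there is one more tool, called after ">>>" by a JSON object that holds its "method" and its "body", one argument or row to a line. drive_tool: Moves the arm, as the interface text tells. Its arguments: {"type":"object","properties":{"steps":{"type":"array","items":{"type":"number"}}},"required":["steps"]}

```bash
ls; mkdir -p pics
cat > h.py <<'E'
import numpy as np, cv2
from scipy.spatial.transform import Rotation as R
from workcell import ctrl
def cap(n,f=None):
    p=ctrl.capture(n)
    if f: cv2.imwrite('pics/'+f,cv2.cvtColor(p['frame'],cv2.COLOR_RGB2BGR))
    return p
def rot(q): return R.from_quat([q[1],q[2],q[3],q[0]])
def ray(p,xy):
    K=np.array(p['K']);d=np.linalg.inv(K)@[xy[0],xy[1],1]
    return np.array(p['xyz']),rot(p['orientation']).apply([d[0],-d[1],-d[2]])
def atz(p,xy,z):
    o,d=ray(p,xy);return o+d*(z-o[2])/d[2]
def proj(p,X):
    c=rot(p['orientation']).inv().apply(np.array(X)-p['xyz']);v=np.array(p['K'])@[c[0],-c[1],-c[2]];return v[:2]/v[2]
E
python3 - <<'E'
from h import *
t=cap('top','top1.png');s=cap('side','side1.png')
for n,p in(('top',t),('side',s)):
    print(n,p['xyz'],p['orientation'],np.array(p['K']).tolist(),[k for k in p])
Z=dict(press=0,swing=0,swing_grip=.186,star_hub=.305,star_ball0=.305,shoe=.055,mate=0)
for l,z in Z.items():
    for n,p in(('top',t),('side',s)):
        for d in ctrl.landmark_of(p,l)[:3]: print(l,n,np.round(d['xy']),round(d['confidence'],2),atz(p,d['xy'],z).round(3))
print(ctrl.read_state())
E
```

```text
pics
top [0.41125432 0.04543383 1.74877569] [ 0.71437878  0.02081212 -0.03174078 -0.69872909] [[470.2370395291718, 0.0, 282.1050440594419], [0.0, 470.2370395291718, 206.23507009223064], [0.0, 0.0, 1.0]] ['frame', 'K', 'xyz', 'orientation', 'shot']
side [0.25402692 0.83682727 0.89855618] [-0.13085765 -0.06753088  0.41458895  0.89801551] [[389.8528216432024, 0.0, 278.6187818541007], [0.0, 389.8528216432024, 211.75155769332468], [0.0, 0.0, 1.0]] ['frame', 'K', 'xyz', 'orientation', 'shot']
press top [253. 193.] 0.61 [0.59  0.129 0.   ]
press side [246. 268.] 0.95 [0.593 0.107 0.   ]
swing_grip top [300. 211.] 0.78 [ 0.513 -0.038  0.186]
swing_grip side [281. 198.] 0.71 [ 0.519 -0.026  0.186]
star_hub top [277. 170.] 0.98 [0.631 0.042 0.305]
star_hub top [265. 152.] 0.4 [0.685 0.08  0.305]
star_hub side [236. 173.] 0.65 [0.619 0.049 0.305]
star_ball0 top [263. 147.] 0.64 [0.701 0.086 0.305]
star_ball0 side [201. 181.] 0.94 [0.696 0.106 0.305]
shoe top [338. 173.] 0.79 [ 0.662 -0.182  0.055]
shoe top [232. 219.] 0.6 [0.488 0.198 0.055]
shoe top [256. 191.] 0.56 [0.59  0.118 0.055]
shoe si
[... 232 characters left out ...]
  ]
{'clock': 0.8, 'joints': array([ 1.09762126e+00,  3.12903478e-01,  1.49774722e+00,  1.70339610e-06,
        1.33097500e+00, -2.23353345e-01]), 'qvel': array([-0.00035304, -0.00082682, -0.00035819,  0.00073795, -0.00192472,
       -0.0021448 ]), 'joint_torque': array([-1.12383554e-03, -4.12160969e+01, -2.59883040e+01, -3.16034448e-04,
        5.71648307e-04, -4.67178722e-06]), 'ee_pos': array([0.12978178, 0.50870087, 0.2532746 ]), 'orientation': array([-6.41556725e-06,  1.24586491e-01,  9.92208751e-01, -1.52464283e-05]), 'force': array([-0.43252581, -0.28549991,  0.02447777]), 'moment': array([-0.02792102, -0.00224044, -0.03816504]), 'grip_force': 0.0, 'gripper_width': 1.0028672687080675}
```

View pics/top1.png

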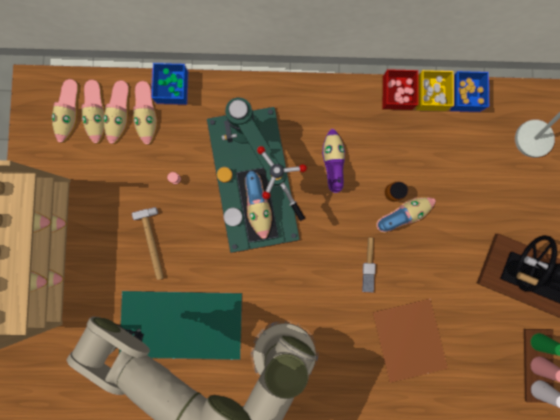

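View pics/side1.png

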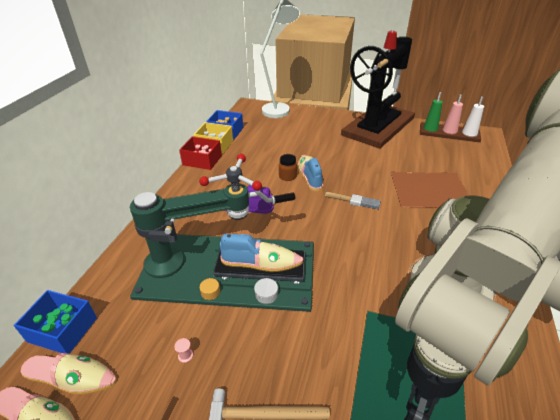

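The views show the press at the centre of the top view: column (238,110), star hub (277,171), black handle about (298,211), and the mule on the bed about (258,205). Look-alikes for the shoe are the purple mule at top (335,160), the mate at (405,213) and the pink mules at upper left. The red balls at (303,169), (262,151) and (266,196) are the star, not the red bin. I'll take one close crop to check this and get precise pixels.

Run:
```python
import cv2,numpy as np
a=cv2.imread('pics/top1.png')[90:260,195:335];b=cv2.imread('pics/side1.png')[145:315,125:325]
k=4
a=cv2.resize(a,None,fx=3.4,fy=3.4,interpolation=cv2.INTER_CUBIC);cv2.imwrite('pics/ctop.png',a)
b=cv2.resize(b,None,fx=3.4,fy=3.4,interpolation=cv2.INTER_CUBIC);cv2.imwrite('pics/cside.png',b)
for n,(y0,y1,x0,x1) in (('top1',(140,205,250,315)),('side1',(150,195,195,265))):
    im=cv2.imread(f'pics/{n}.png').astype(int)[y0:y1,x0:x1]
    m=((im[...,2]>110)&(im[...,1]<60)&(im[...,0]<60)).astype(np.uint8)
    c=cv2.connectedComponentsWithStats(m)
    for st,ce in zip(c[2][1:],c[3][1:]): print(n,st[4],ce+[x0,y0])
```

```text
top1 41 [260.04878049 149.56097561]
top1 47 [302.4893617  167.59574468]
top1 38 [265.34210526 194.81578947]
side1 230 [202.07826087 160.35217391]
side1 2 [206.5 150.5]
side1 38 [241.07894737 156.84210526]
side1 62 [203.67741935 180.83870968]
side1 59 [256.71186441 185.15254237]
```

View pics/ctop.png

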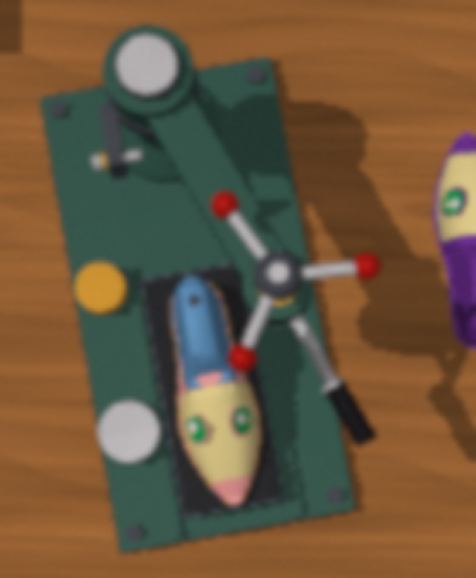

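View pics/cside.png

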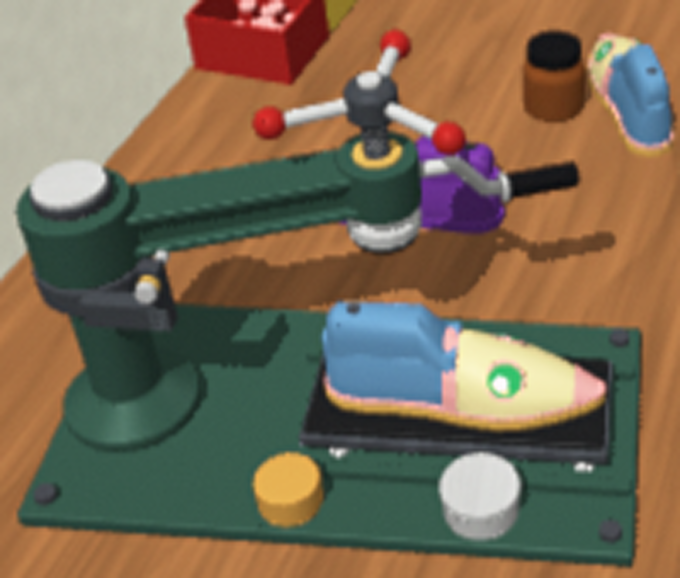

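The crops confirm the set-up: yellow vamp with a blue last on the press bed, arm swung to the press's -y side, black handle and three red balls. Next I fit the geometry.

```bash
cat > fit.py <<'E'
from h import *
from scipy.optimize import least_squares
t=cap('top');s=cap('side')
C=[240,0]
def model(v):
    x,y,w,a,th,dz=v[:6]
    P=lambda p,z:[x+p[0]*np.cos(w)-p[1]*np.sin(w),y+p[0]*np.sin(w)+p[1]*np.cos(w),z]
    def S(r,off=(0,0)): # radius from column, in swing frame + offset
        q=np.array([.24-r+off[0]-.24,off[1]]);c,n=np.cos(a),np.sin(a)
        return [.24+c*q[0]-n*q[1], n*q[0]+c*q[1]]
    ball=lambda k:P(S(.24,(.082*np.cos(np.pi-th-k*2*np.pi/3),.082*np.sin(np.pi-th-k*2*np.pi/3))),.305+dz)
    return P,S,ball
def pts(v):
    P,S,b=model(v)
    return [(t,P((.30,.13),.018),(207.4,119.4)),(t,P((.30,-.13),.018),(275,107.6)),(t,P((-.21,-.13),.018),(300,239.4)),(t,P((-.21,.13),.018),(230.9,251.8)),
    (s,P((.30,.13),.018),(131.5,297)),(s,P((-.21,-.13),.018),(313.2,242)),(s,P((-.21,.13),.018),(310.9,306.8)),
    (t,P((.24,0),.264),(237.9,109.1)),(s,P((.24,0),.264),(145.6,199.4)),
    (t,P(S(.378),.186),(298,211.2)),(s,P(S(.378),.186),(284.4,198.2)),
    (t,P(S(.24),.326+v[5]),(276.8,169.7)),(s,P(S(.24),.326+v[5]),(233.5,168.5)),
    (t,b(0),(265.3,195)),(s,b(0),(256.7,185.6)),(t,b(1),(260.3,150)),(s,b(1),(203.7,181.2)),(t,b(2),(302.7,168)),(s,b(2),(241.1,157.2))]
f=lambda v:np.concatenate([proj(p,X)-uv for p,X,uv in pts(v)])
r=least_squares(f,[.59,.12,.15,.4,1,0],loss='soft_l1')
print(r.x.round(4),r.cost);print(f(r.x).reshape(-1,2).round(1).tolist())
v=r.x;P,S,b=model(v)
print('col',P((.24,0),0),'grip',P(S(.378),.186),'hub',P(S(.24),.3));v2=v.copy();v2[3]=0;P,S,b=model(v2);print('home grip',P(S(.378),.186),'hub',P((0,0),0))
for r_ in(.378,.392): print(P(S(r_),0))
E
python3 fit.py
```

```text
[ 0.5971  0.1218  0.2104  0.3508  0.9499 -0.0086] 9.097842266069156
[[-1.5, -1.2], [-0.7, -1.9], [0.2, 0.2], [-0.4, 1.2], [-2.4, -1.2], [0.1, -2.0], [0.7, 0.5], [0.1, -0.1], [-0.3, -0.3], [-0.5, 0.2], [-0.9, -0.6], [-0.4, 0.5], [-0.0, -0.7], [0.5, 0.2], [0.2, -0.1], [0.5, 0.2], [0.5, -0.3], [-0.2, 0.3], [0.1, 0.8]]
col [np.float64(0.8318418515262965), np.float64(0.17193051293245984), 0] grip [np.float64(0.5118202328278804), np.float64(-0.029241462167566276), 0.186] hub [np.float64(0.6286535221939689), np.float64(0.04420227477371311), 0.3]
home grip [np.float64(0.4621814241910488), np.float64(0.0929674300245462), 0.186] hub [np.float64(0.5971368182975678), np.float64(0.12179522219727658), 0]
[np.float64(0.4621814241910488), np.float64(0.0929674300245462), 0]
[np.float64(0.4484902972527063), np.float64(0.09004287139832717), 0]
```

The star's height is 8.6 mm down with the arms at 0.95 + k·2.094, so star ≈ 3.04 rad. That leaves about 7.0 rad to turn, and it agrees with the network's ball0. Now I approach the -y side of the handle with the gripper shut.

>>> {"method": "drive_tool", "body": {
  "steps": [-0.3,-0.4,0,0,0,0,-1,-0.6,-0.8,0,0,0,0,-1,-0.7,-0.9,0,0,0,0,-1,-0.7,-0.9,0,0,0,0,-1,-0.7,-0.9,0,0,0,0,-1,-0.7,-0.9,0,0,0,0,-1,-0.7,-0.9,0,0,0,0,-1,-0.7,-0.9,0,0,0,0,-1,-0.7,-0.9,0,0,0,0,-1,-0.7,-0.9,0,0,0,0,-1,-0.7,-0.9,0,0,0,0,-1,-0.7,-0.9,0,0,0,0,-1,-0.7,-0.9,0,0,0,0,-1,-0.7,-0.9,0,0,0,0,-1,-0.7,-0.9,0,0,0,0,-1,-0.7,-0.9,0,0,0,0,-1,-0.7,-0.9,0,0,0,0,-1,-0.7,-0.9,0,0,0,0,-1,-0.7,-0.9,0,0,0,0,-1,-0.7,-0.9,0,0,0,0,-1]
}}

```text
clock: 2.57
ee_pos: [0.3496, 0.0023, 0.2535]
orientation: [0.0, 0.125, 0.992, -0.0]
force: [0.3, -0.0, -0.9]
gripper_width: 0.003
grip_force: 0.0
```

>>> {"method": "drive_tool", "body": {
  "steps": [-0.7,-0.9,0,0,0,0,-1,-0.7,-0.9,0,0,0,0,-1,-0.7,-0.9,0,0,0,0,-1,-0.7,-0.9,0,0,0,0,-1,-0.5,-0.6,0,0,0,0,-1,0,0,0,0,0,-1,-1,0,0,0,0,0,-1,-1,0,0,0,0,0,-1,-1,0,0,0,0,0,-1,-1,0,0,0,0,0,-1,-1,0,0,0,0,0,-1,-1,0,0,0,0,0,0,-1]
}}

```text
clock: 3.57
ee_pos: [0.4033, -0.1184, 0.2534]
orientation: [0.0, -0.138, 0.99, -0.0]
force: [-0.5, -0.2, 0.3]
gripper_width: -0.002
grip_force: 0.0
```

>>> {"method": "drive_tool", "body": {
  "steps": [-0.8,0,0,0,0,0,-1,-0.9,0,0,0,0,0,-1,-0.9,0,0,0,0,0,-1,-0.9,0,0,0,0,0,-1,-0.9,0,0.2,0,0,0,-1,-0.7,0.1,0.5,0,0,0,-1,0,0,0.7,0,0,0,-1,0,0,0.7,0,0,0,-1,0,0,0.5,0,0,0,-1,0,0,0,0,0,0,-1]
}}

```text
clock: 4.4
ee_pos: [0.5244, -0.081, 0.1858]
orientation: [-0.002, -0.135, 0.991, 0.001]
force: [0.7, 0.6, -0.5]
gripper_width: 0.001
grip_force: 0.0
```

Run:
```python
from h import *
p=cap('side');f=cv2.cvtColor(p['frame'],cv2.COLOR_RGB2BGR)[120:300,130:370]
cv2.imwrite('pics/a.png',cv2.resize(f,None,fx=3,fy=3))
print(ctrl.read_state()['ee_pos'])
```

```text
[ 0.52494816 -0.08131135  0.18750999]
```

View pics/a.png

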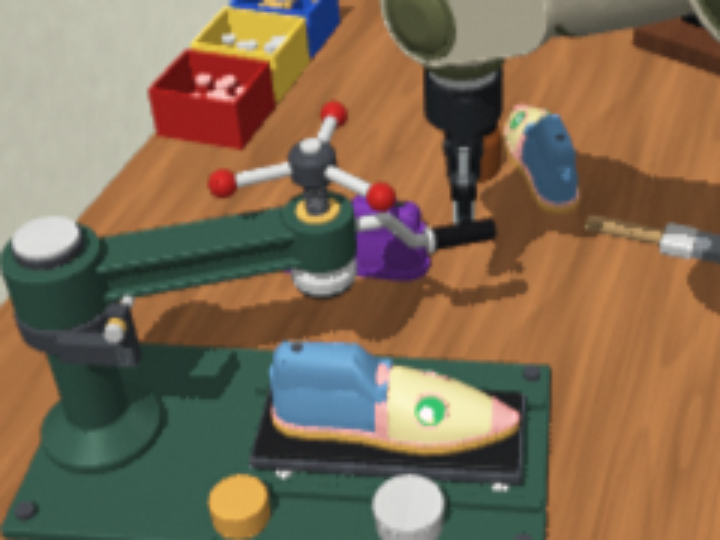

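The closed fingers stand behind the black handle on its far (-y) side. I push along the arc and stop about 25 mm short.

>>> {"method": "drive_tool", "body": {
  "steps": [0.16,0.37,0,0,0,0,-1,0.15,0.37,0,0,0,0,-1,0.14,0.37,0,0,0,0,-1,0.13,0.38,0,0,0,0,-1,0.12,0.38,0,0,0,0,-1,0.11,0.38,0,0,0,0,-1,0.1,0.39,0,0,0,0,-1,0.09,0.39,0,0,0,0,-1,0.08,0.39,0,0,0,0,-1,0.07,0.4,0,0,0,0,-1,0.06,0.4,0,0,0,0,-1,0.05,0.4,0,0,0,0,-1,0.04,0.4,0,0,0,0,-1,0,0,0,0,0,0,-1]
}}

```text
clock: 5.62
ee_pos: [0.4594, 0.0321, 0.1892]
orientation: [0.001, -0.137, 0.991, -0.0]
force: [-0.1, 0.7, -0.4]
gripper_width: -0.001
grip_force: 0.0
```

>>> {"method": "drive_tool", "body": {
  "steps": [0.02,0.2,0,0,0,0,-1,0.01,0.2,0,0,0,0,-1,0,0.2,0,0,0,0,-1,0,0,0,0,0,0,-1]
}}

```text
clock: 5.95
ee_pos: [0.455, 0.0455, 0.1884]
orientation: [-0.0, -0.137, 0.991, 0.0]
force: [-0.3, 0.4, 0.3]
gripper_width: 0.001
grip_force: 0.2
```

>>> {"method": "drive_tool", "body": {
  "steps": [0,0.15,0,0,0,0,-1,0,0.15,0,0,0,0,-1,0,0.15,0,0,0,0,-1]
}}

```text
clock: 6.2
ee_pos: [0.4522, 0.0557, 0.1883]
orientation: [-0.0, -0.136, 0.991, -0.0]
force: [-0.1, -4.7, 1.6]
gripper_width: 0.001
grip_force: 2.4
```

```bash
cat > look.py <<'E'
from h import *
import sys
t=cap('top');s=cap('side')
cv2.imwrite('pics/'+sys.argv[1],cv2.cvtColor(np.hstack([cv2.resize(x,None,fx=3,fy=3)[:540] for x in (t['frame'][95:255,200:310],s['frame'][130:290,130:280])]),cv2.COLOR_RGB2BGR))
for l,z in (('swing_grip',.186),('star_hub',.297),('star_ball0',.297)):
    for n,p in(('top',t),('side',s)):
        for d in ctrl.landmark_of(p,l)[:1]: print(l,n,np.round(d['xy']),round(d['confidence'],2),atz(p,d['xy'],z).round(3))
print(ctrl.read_state()['ee_pos'],ctrl.read_state()['force'])
for n,p,(y0,y1,x0,x1) in (('top',t,(130,230,215,320)),('side',s,(165,240,185,300))):
    im=p['frame'].astype(int)[y0:y1,x0:x1]
    m=((im[...,0]>110)&(im[...,1]<60)&(im[...,2]<60)).astype(np.uint8)
    c=cv2.connectedComponentsWithStats(m)
    for st,ce in zip(c[2][1:],c[3][1:]):
        if st[4]>9: print(n,st[4],(ce+[x0,y0]).round(1))
E
python3 look.py b.png
```

```text
swing_grip side [287. 223.] 0.87 [0.471 0.075 0.186]
star_hub top [252. 178.] 0.75 [0.605 0.119 0.297]
star_hub side [234. 191.] 0.6 [0.601 0.113 0.297]
star_ball0 top [249. 156.] 0.76 [0.675 0.131 0.297]
star_ball0 side [201. 192.] 0.97 [0.681 0.141 0.297]
[0.45216603 0.055776   0.18808726] [ 0.32686175  0.09254414 -1.05466439]
top 38 [244.2 154.8]
top 37 [278.3 185.7]
top 41 [234.  199.2]
side 69 [200.8 166.2]
side 47 [251.7 175.1]
side 62 [201.7 193. ]
side 75 [249.7 209.3]
```

View pics/b.png

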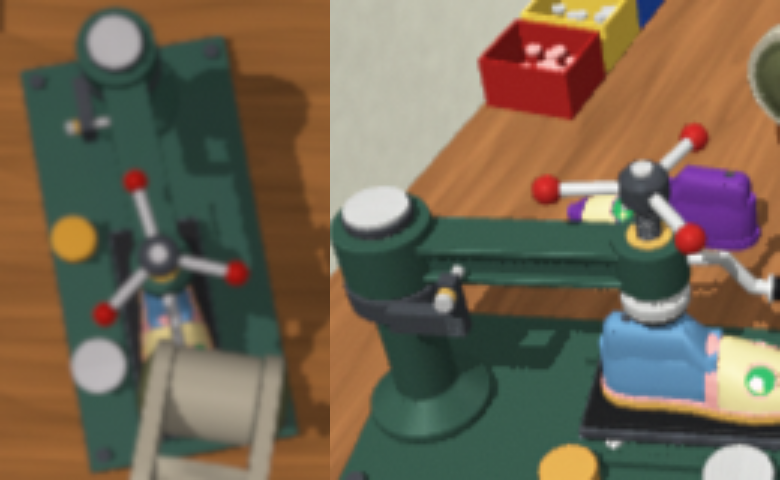

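The arm is nearly home, with the hub at top (252,178). I creep the rest of the way to the stop.

>>> {"method": "drive_tool", "body": {
  "steps": [0,0.1,0,0,0,0,-1,0,0.1,0,0,0,0,-1]
}}

```text
clock: 6.77
ee_pos: [0.451, 0.0601, 0.1882]
orientation: [0.0, -0.136, 0.991, -0.0]
force: [1.9, -5.5, -1.6]
gripper_width: -0.002
grip_force: 2.3
```

>>> {"method": "drive_tool", "body": {
  "steps": [0,0.1,0,0,0,0,-1]
}}

```text
clock: 6.85
ee_pos: [0.4504, 0.0627, 0.1882]
orientation: [0.0, -0.136, 0.991, -0.0]
force: [1.9, -3.8, -2.7]
gripper_width: -0.0
grip_force: 2.3
```

>>> {"method": "drive_tool", "body": {
  "steps": [0,0.1,0,0,0,0,-1]
}}

```text
clock: 6.93
ee_pos: [0.4497, 0.0653, 0.1882]
orientation: [0.0, -0.136, 0.991, -0.0]
force: [2.1, -3.7, -2.4]
gripper_width: -0.002
grip_force: 2.3
```

>>> {"method": "drive_tool", "body": {
  "steps": [0,0.08,0,0,0,0,-1]
}}

```text
clock: 7.02
ee_pos: [0.4495, 0.0666, 0.1883]
orientation: [0.0, -0.137, 0.991, -0.001]
force: [6.3, -19.5, -6.4]
gripper_width: 0.003
grip_force: 10.1
```

>>> {"method": "drive_tool", "body": {
  "steps": [0,0.06,0,0,0,0,-1]
}}

```text
clock: 7.1
ee_pos: [0.4494, 0.0667, 0.1883]
orientation: [0.001, -0.137, 0.991, -0.003]
force: [7.6, -25.7, -7.4]
gripper_width: -0.0
grip_force: 13.3
```

>>> {"method": "drive_tool", "body": {
  "steps": [0,0.06,0,0,0,0,-1]
}}

```text
clock: 7.18
ee_pos: [0.4494, 0.0669, 0.1884]
orientation: [0.001, -0.137, 0.991, -0.004]
force: [8.0, -35.1, -8.9]
gripper_width: -0.005
grip_force: 17.8
```

The force jumped to 35 N with no motion, so the arm is on its stop. I back off, rise, and re-measure.

>>> {"method": "drive_tool", "body": {
  "steps": [0,-0.3,0,0,0,0,-1,0.1,-0.7,0,0,0,0,-1,0.1,-0.8,0,0,0,0,-1,0.1,-0.8,0,0,0,0,-1,0,-0.8,-0.6,0,0,0,-1,0,-0.8,-0.9,0,0,0,-1,0,-0.8,-0.9,0,0,0,-1,0,-0.5,-0.9,0,0,0,-1,0,0,-0.9,0,0,0,-1,0,0,-0.9,0,0,0,-1,0,0,-0.9,0,0,0,-1,0,0,0,0,0,0,-1]
}}

```text
clock: 8.18
ee_pos: [0.479, -0.064, 0.3424]
orientation: [0.003, -0.137, 0.991, -0.001]
force: [-0.4, 0.2, -0.1]
gripper_width: -0.002
grip_force: 0.0
```

```bash
python3 look.py c.png
```

```text
swing_grip top [263. 225.] 0.95 [0.465 0.085 0.186]
swing_grip side [290. 227.] 0.73 [0.458 0.09  0.186]
star_hub top [250. 176.] 0.63 [0.613 0.126 0.297]
star_hub side [236. 192.] 0.85 [0.595 0.116 0.297]
star_ball0 top [243. 155.] 0.65 [0.678 0.148 0.297]
star_ball0 side [201. 195.] 0.87 [0.675 0.154 0.297]
[ 0.47806173 -0.06416196  0.33763741] [-0.07998574 -0.49204075  0.38827574]
top 38 [242.9 154.9]
top 36 [276.1 186.8]
top 38 [231.6 199.2]
side 73 [201.4 166.2]
side 46 [252.1 176.5]
side 67 [201.1 194. ]
side 74 [248.7 211.2]
```

View pics/c.png

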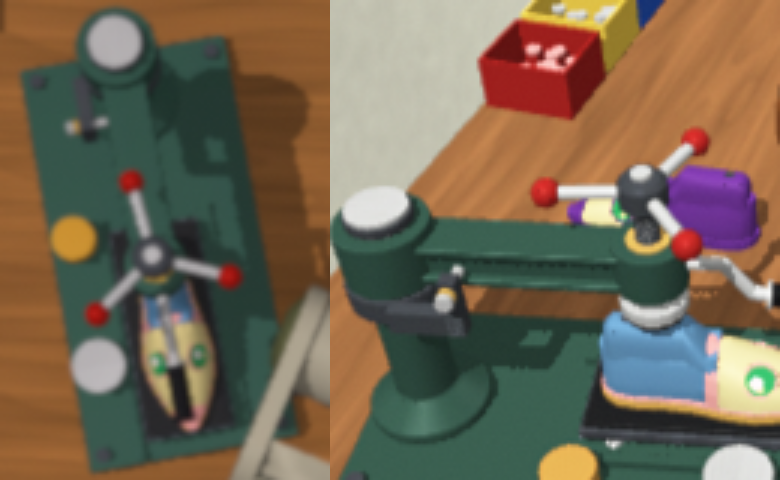

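The arm is home: handle along the press axis at top (259,225), pad over the last in the side view. Next I fit the hub centre, height and star angle from the ball pixels.

```bash
cat > star.py <<'E'
from h import *
from scipy.optimize import least_squares
def solve(t,s,T,S,g,zfix=None):
    # T,S: ball pixels keyed in same order; clockwise order from ball k angle
    def b(v,k): a=v[3]-k*2*np.pi/3; return [v[0]+.082*np.cos(a),v[1]+.082*np.sin(a),v[2]]
    f=lambda v:np.concatenate([proj(t,b(v,k))-T[k] for k in range(3) if T[k]]+[proj(s,b(v,k))-S[k] for k in range(3) if S[k]])
    r=least_squares(f,g);return r.x,f(r.x)
if __name__=='__main__':
    t=cap('top');s=cap('side')
    v,e=solve(t,s,[(243.2,155.3),(276.4,187.2),(231.9,199.5)],[(201.1,194.4),(252.1,176.9),(248.7,211.6)],[.6,.12,.297,.2])
    print(v.round(4),e.round(1)); print('dir deg',np.degrees(v[3]))
    a=v[3]; yaw=.2104; print('theta candidates if this is ball at k=',[(np.pi+yaw-a+k*2*np.pi/3)%(2*np.pi) for k in range(3)], 'by height',(.305-v[2])/.00255)
E
python3 star.py
```

```text
[0.597  0.1241 0.2966 0.2995] [ 0.2  0.2 -0.3 -0.1  0.   0.   0.5 -0.3 -0.6  0.3 -0.1 -0. ]
dir deg 17.158711601688307
theta candidates if this is ball at k= [np.float64(3.0525166407401825), np.float64(5.146911743133378), np.float64(0.9581215383469868)] by height 3.3095063449106292
```

```bash
cat > circ.py <<'E'
import numpy as np,sys
a0,a1,n,r=[float(x) for x in sys.argv[1:5]]
ex=np.array([-.962,-.273]);ey=np.array([-.273,.962])
a=np.radians(np.linspace(a0,a1,int(n)+1));p=r*np.c_[np.cos(a),np.sin(a)]/.025
q=np.c_[p@ex,p@ey].round(2);print(', '.join('%g, %g, 0, 0, 0, 0, -1'%tuple(d) for d in np.diff(q,axis=0).round(2)))
E
python3 circ.py 197 -3 20 .052;python3 circ.py -3 -203 20 .052
```

```text
-0.02, 0.36, 0, 0, 0, 0, -1, -0.09, 0.35, 0, 0, 0, 0, -1, -0.15, 0.33, 0, 0, 0, 0, -1, -0.2, 0.3, 0, 0, 0, 0, -1, -0.25, 0.27, 0, 0, 0, 0, -1, -0.29, 0.21, 0, 0, 0, 0, -1, -0.33, 0.16, 0, 0, 0, 0, -1, -0.35, 0.1, 0, 0, 0, 0, -1, -0.36, 0.04, 0, 0, 0, 0, -1, -0.36, -0.02, 0, 0, 0, 0, -1, -0.35, -0.09, 0, 0, 0, 0, -1, -0.33, -0.15, 0, 0, 0, 0, -1, -0.3, -0.2, 0, 0, 0, 0, -1, -0.27, -0.25, 0, 0, 0, 0, -1, -0.21, -0.29, 0, 0, 0, 0, -1, -0.16, -0.33, 0, 0, 0, 0, -1, -0.1, -0.35, 0, 0, 0, 0, -1, -0.04, -0.36, 0, 0, 0, 0, -1, 0.02, -0.36, 0, 0, 0, 0, -1, 0.09, -0.35, 0, 0, 0, 0, -1
0.15, -0.33, 0, 0, 0, 0, -1, 0.2, -0.3, 0, 0, 0, 0, -1, 0.25, -0.27, 0, 0, 0, 0, -1, 0.29, -0.21, 0, 0, 0, 0, -1, 0.33, -0.16, 0, 0, 0, 0, -1, 0.35, -0.1, 0, 0, 0, 0, -1, 0.36, -0.04, 0, 0, 0, 0, -1, 0.36, 0.02, 0, 0, 0, 0, -1, 0.35, 0.09, 0, 0, 0, 0, -1, 0.33, 0.15, 0, 0, 0, 0, -1, 0.3, 0.2, 0, 0, 0, 0, -1, 0.27, 0.25, 0, 0, 0, 0, -1, 0.21, 0.29, 0, 0, 0, 0, -1, 0.16, 0.33, 0, 0, 0, 0, -1, 0.1, 0.35, 0, 0, 0, 0, -1, 0.04, 0.36, 0, 0, 0, 0, -1, -0.02, 0.36, 0, 0, 0, 0, -1, -0.09, 0.35, 0, 0, 0, 0, -1, -0.15, 0.33, 0, 0, 0, 0, -1, -0.2, 0.3, 0, 0, 0, 0, -1
```

>>> {"method": "drive_tool", "body": {
  "steps": [0,0,-0.3,0,0,0,-1,-0.3,0.4,-0.2,0,0,0,-1,-0.6,0.8,0,0,0,0,-1,-0.6,0.8,0,0,0,0,-1,-0.6,0.8,0,0,0,0,-1,-0.6,0.8,0,0,0,0,-1,-0.6,0.8,0,0,0,0,-1,-0.6,0.8,0,0,0,0,-1,-0.6,0.7,0,0,0,0,-1,0,0,0,0,0,0,-1]
}}

```text
clock: 9.52
ee_pos: [0.5474, 0.1111, 0.3507]
orientation: [0.0, -0.138, 0.99, 0.0]
force: [-0.3, 0.2, 0.4]
gripper_width: 0.003
grip_force: 0.0
```

>>> {"method": "drive_tool", "body": {
  "steps": [0,-0.05,0.5,0,0,0,-1,0,-0.05,0.6,0,0,0,-1,0,0,0.6,0,0,0,-1,0,0,0.5,0,0,0,-1,0,0,0.35,0,0,0,-1,0,0,0,0,0,0,-1]
}}

```text
clock: 10.02
ee_pos: [0.5468, 0.1054, 0.2857]
orientation: [-0.001, -0.136, 0.991, 0.0]
force: [-0.8, 0.4, -0.0]
gripper_width: 0.001
grip_force: 0.0
```

>>> {"method": "drive_tool", "body": {
  "steps": [-0.02,0.36,0,0,0,0,-1,-0.09,0.35,0,0,0,0,-1,-0.15,0.33,0,0,0,0,-1,-0.2,0.3,0,0,0,0,-1,-0.25,0.27,0,0,0,0,-1,-0.29,0.21,0,0,0,0,-1,-0.33,0.16,0,0,0,0,-1]
}}

```text
clock: 10.6
ee_pos: [0.5659, 0.1627, 0.287]
orientation: [-0.001, -0.137, 0.991, -0.001]
force: [-2.8, -5.3, -0.8]
gripper_width: 0.003
grip_force: 2.6
```

The push force is about 6 N, as expected. I continue the circle.

>>> {"method": "drive_tool", "body": {
  "steps": [-0.35,0.1,0,0,0,0,-1,-0.36,0.04,0,0,0,0,-1,-0.36,-0.02,0,0,0,0,-1,-0.35,-0.09,0,0,0,0,-1,-0.33,-0.15,0,0,0,0,-1,-0.3,-0.2,0,0,0,0,-1,-0.27,-0.25,0,0,0,0,-1,-0.21,-0.29,0,0,0,0,-1,-0.16,-0.33,0,0,0,0,-1,-0.1,-0.35,0,0,0,0,-1,-0.04,-0.36,0,0,0,0,-1,0.02,-0.36,0,0,0,0,-1,0.09,-0.35,0,0,0,0,-1]
}}

```text
clock: 11.68
ee_pos: [0.6491, 0.1199, 0.2865]
orientation: [-0.001, -0.137, 0.991, 0.001]
force: [-0.6, 6.6, -1.7]
gripper_width: 0.001
grip_force: 2.5
```

```bash
python3 look.py d.png
```

```text
swing_grip side [290. 228.] 0.76 [0.458 0.094 0.186]
star_hub top [250. 180.] 0.61 [0.6   0.127 0.297]
star_ball0 side [263. 191.] 0.97 [0.53  0.095 0.297]
[0.64914052 0.1184081  0.28710182] [ 0.7289752   1.78293574 -0.55210321]
side 39 [196.1 165.8]
side 66 [265.7 189.5]
side 77 [222.4 216.1]
```

View pics/d.png

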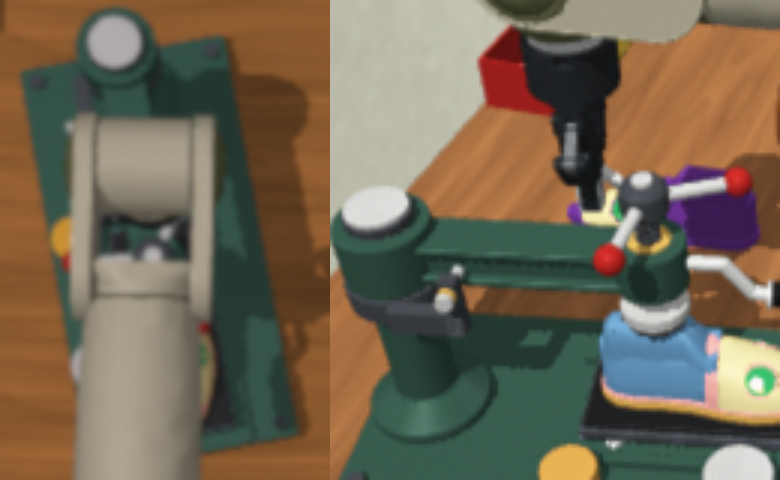

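The star is turning, with balls at side (266,190) and (222,216). The fingers are behind the arm and the swing arm is still home. I go on to about 9.4 rad.

>>> {"method": "drive_tool", "body": {
  "steps": [0.15,-0.33,0,0,0,0,-1,0.2,-0.3,0,0,0,0,-1,0.25,-0.27,0,0,0,0,-1,0.29,-0.21,0,0,0,0,-1,0.33,-0.16,0,0,0,0,-1,0.35,-0.1,0,0,0,0,-1,0.36,-0.04,0,0,0,0,-1,0.36,0.02,0,0,0,0,-1,0.35,0.09,0,0,0,0,-1,0.33,0.15,0,0,0,0,-1]
}}

```text
clock: 12.92
ee_pos: [0.5859, 0.07, 0.2876]
orientation: [0.002, -0.136, 0.991, -0.0]
force: [7.1, -0.6, -0.2]
gripper_width: -0.001
grip_force: 2.8
```

>>> {"method": "drive_tool", "body": {
  "steps": [0.3,0.2,0,0,0,0,-1,0.27,0.25,0,0,0,0,-1,0.21,0.29,0,0,0,0,-1,0.16,0.33,0,0,0,0,-1,0.1,0.35,0,0,0,0,-1,0.04,0.36,0,0,0,0,-1,-0.02,0.36,0,0,0,0,-1,-0.09,0.35,0,0,0,0,-1]
}}

```text
clock: 13.58
ee_pos: [0.5453, 0.1224, 0.2873]
orientation: [0.0, -0.136, 0.991, -0.002]
force: [2.1, -8.3, -1.2]
gripper_width: -0.004
grip_force: 3.3
```

```bash
python3 look.py e.png
```

```text
swing_grip top [259. 226.] 0.97 [0.462 0.099 0.186]
swing_grip side [288. 233.] 0.61 [0.457 0.112 0.186]
star_hub top [250. 183.] 0.61 [0.589 0.126 0.297]
star_hub side [234. 197.] 0.73 [0.591 0.136 0.297]
star_ball0 top [238. 160.] 0.45 [0.661 0.164 0.297]
star_ball0 side [214. 290.] 0.61 [0.519 0.419 0.297]
[0.54510177 0.12332851 0.28707701] [-0.82618122 -1.07341924 -0.35235325]
top 40 [234.7 159.9]
top 35 [276.6 177.9]
top 15 [239.7 206.9]
side 69 [200.8 166.2]
side 11 [285.2 173.1]
side 16 [240.3 178.1]
side 67 [202.2 205.1]
side 71 [257.9 211.2]
```

View pics/e.png

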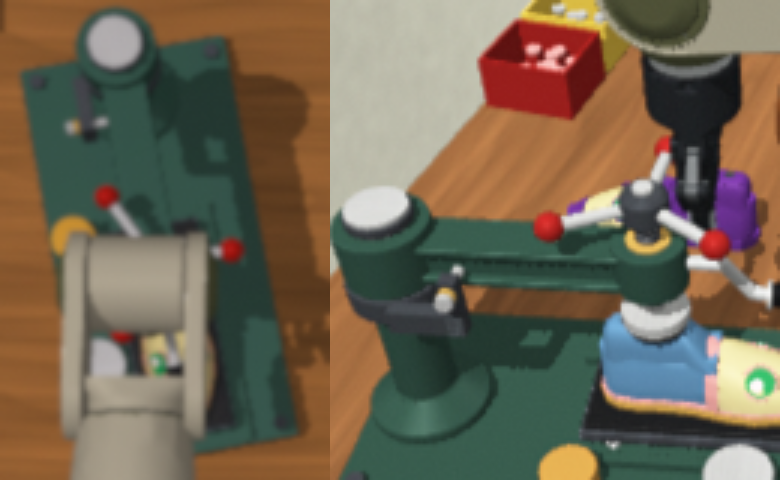

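The pad is on the last. Balls are at top (235,160) and (277,178), and at side (202,205) and (258,211). I fit the star angle.

Run:
```python
from star import *
t=cap('top');s=cap('side')
v,e=solve(t,s,[(235,160.3),(276.9,178.3),None],[(202.2,205.5),None,(257.9,211.6)],[.6,.12,.28,.5])
print(v.round(4),e.round(1))
print([round((np.pi+.2104-v[3]+k*2*np.pi/3)%(2*np.pi)+2*np.pi,2) for k in (-1,0,1)],'h',(.305-v[2])/.00255)
q=ctrl.read_state()['ee_pos'];print(np.degrees(np.arctan2(q[1]-.1232,q[0]-.597)))
```

```text
[0.5979 0.1247 0.2817 0.65  ] [ 0.3 -0.3 -0.4  0.1  0.1  0.2  0.  -0.2]
[np.float64(6.89), np.float64(8.99), np.float64(11.08)] h 9.137712410619775
179.80610978106407
```

Star is at 8.99 rad, so I need about 57° more to reach 10.0.

```bash
python3 circ.py 177 121 6 .052
```

```text
-0.14, 0.31, 0, 0, 0, 0, -1, -0.18, 0.29, 0, 0, 0, 0, -1, -0.23, 0.25, 0, 0, 0, 0, -1, -0.26, 0.21, 0, 0, 0, 0, -1, -0.3, 0.16, 0, 0, 0, 0, -1, -0.32, 0.12, 0, 0, 0, 0, -1
```

>>> {"method": "drive_tool", "body": {
  "steps": [-0.14,0.31,0,0,0,0,-1,-0.18,0.29,0,0,0,0,-1,-0.23,0.25,0,0,0,0,-1,-0.26,0.21,0,0,0,0,-1,-0.3,0.16,0,0,0,0,-1,-0.32,0.12,0,0,0,0,-1]
}}

```text
clock: 14.58
ee_pos: [0.5699, 0.1647, 0.2862]
orientation: [-0.002, -0.136, 0.991, -0.001]
force: [-6.5, -7.6, -0.1]
gripper_width: -0.001
grip_force: 4.2
```

```bash
python3 look.py f.png
```

```text
swing_grip top [260. 222.] 0.9 [0.473 0.093 0.186]
swing_grip side [288. 226.] 0.72 [0.465 0.088 0.186]
star_hub top [246. 177.] 0.44 [0.608 0.137 0.297]
star_ball0 top [261. 157.] 0.65 [0.672 0.094 0.297]
star_ball0 side [210. 191.] 0.64 [0.66  0.132 0.297]
[0.57050385 0.16546826 0.28743402] [ 0.14802745 -0.15734302 -1.03100098]
top 37 [258.2 156. ]
side 69 [200.8 166.2]
side 53 [209.6 187.9]
side 28 [263.8 187.9]
side 78 [228.6 219.9]
```

View pics/f.png

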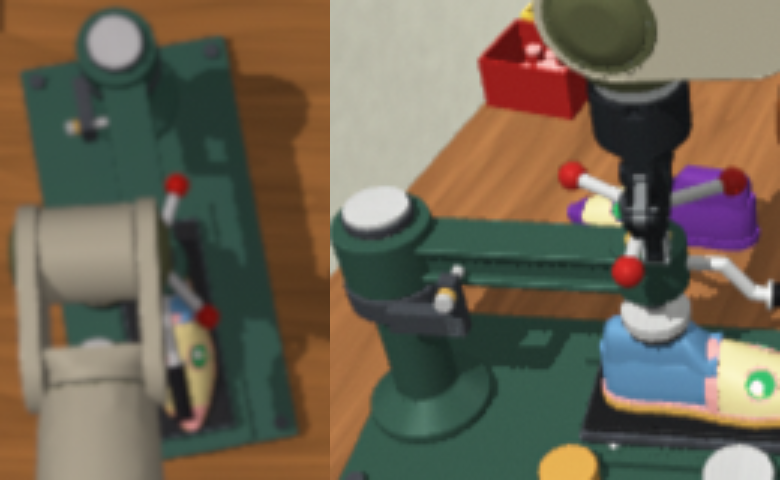

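Run:
```python
from star import *
t=cap('top');s=cap('side')
v,e=solve(t,s,[(258.4,156.4),(269,200.3),None],[(209.6,188.3),None,(228.6,220.3)],[.6,.12,.28,-.3])
print(v.round(4),e.round(1))
print([round((np.pi+.2104-v[3]+k*2*np.pi/3)%(2*np.pi)+2*np.pi,2) for k in (-1,0,1)],'h',(.305-v[2])/.00255)
```

```text
[ 0.5988  0.1239  0.2792 -0.286 ] [ 0.4 -0.2 -0.6 -0.3 -0.   0.2  0.4 -0.2]
[np.float64(7.83), np.float64(9.92), np.float64(12.02)] h 10.111593944641259
```

The star is at 9.92 rad, about 2.0 rad past contact, so the bed has sunk about 5.1 mm. I back off the arm, rise clear, and check.

>>> {"method": "drive_tool", "body": {
  "steps": [0.3,-0.13,0,0,0,0,-1,0.28,-0.18,0,0,0,0,-1,0,0,0,0,0,0,-1,0,0,-0.5,0,0,0,-1,0,0,-0.8,0,0,0,-1,0,0,-0.8,0,0,0,-1,0,0,-0.8,0,0,0,-1,0,0,-0.8,0,0,0,-1,0.7,-0.7,0,0,0,0,-1,0.8,-0.8,0,0,0,0,-1,0.8,-0.8,0,0,0,0,-1,0.8,-0.8,0,0,0,0,-1,0.8,-0.8,0,0,0,0,-1,0.8,-0.8,0,0,0,0,-1,0.4,-0.8,0,0,0,0,-1,0,-0.8,0,0,0,0,-1,0,-0.8,0,0,0,0,-1,0,0,0,0,0,0,-1,0,0,0,0,0,0,-1]
}}

```text
clock: 16.67
ee_pos: [0.484, -0.0518, 0.3795]
orientation: [0.0, -0.136, 0.991, 0.0]
force: [-0.3, -0.5, -0.1]
gripper_width: 0.002
grip_force: 0.0
```

```bash
python3 look.py g.png
```

```text
swing_grip top [262. 224.] 0.81 [0.466 0.09  0.186]
swing_grip side [291. 227.] 0.79 [0.458 0.088 0.186]
star_hub top [250. 180.] 0.72 [0.6   0.126 0.297]
star_hub side [233. 200.] 0.95 [0.59  0.149 0.297]
star_ball0 top [264. 158.] 0.68 [0.67  0.084 0.297]
star_ball0 side [206. 188.] 0.7 [0.674 0.122 0.297]
[ 0.48385939 -0.05086382  0.37963145] [-0.00603954 -0.16269901 -0.09825517]
top 39 [259.1 156.3]
top 40 [224.6 185.9]
top 37 [267.9 200.7]
side 71 [201.1 166.2]
side 52 [209.7 188. ]
side 51 [264.3 190.1]
side 77 [228.6 220. ]
```

View pics/g.png

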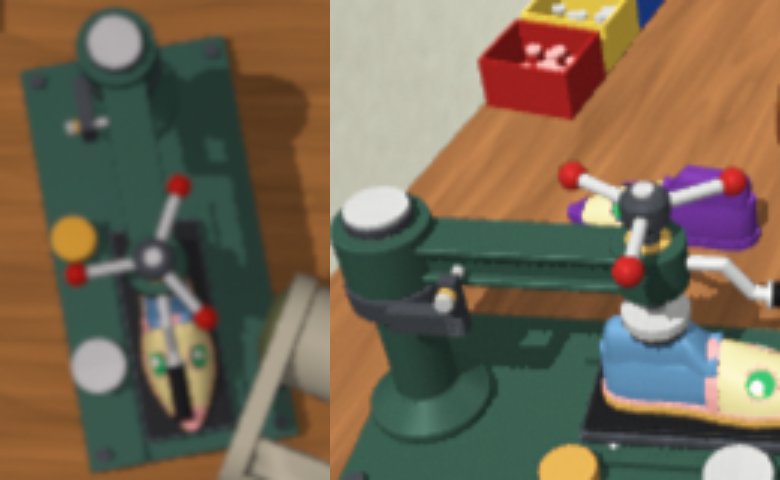

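The hand is clear, the arm home and the star where I left it. One numeric check of the bed's sinking: image shift against the first side view, with the base plate as reference.

Run:
```python
from h import *
s=cap('side');a=cv2.cvtColor(cv2.imread('pics/side1.png'),cv2.COLOR_BGR2GRAY).astype(np.float32);b=cv2.cvtColor(s['frame'],cv2.COLOR_RGB2GRAY).astype(np.float32)
for n,(y0,y1,x0,x1) in dict(vamp=(240,275,262,304),bededge=(262,285,215,250),tin=(276,306,250,282),plate=(285,315,295,318)).items():
    T=a[y0:y1,x0:x1];W=b[y0-8:y1+8,x0-8:x1+8]
    W=cv2.resize(W,None,fx=8,fy=8,interpolation=cv2.INTER_CUBIC);T=cv2.resize(T,None,fx=8,fy=8,interpolation=cv2.INTER_CUBIC)
    m=cv2.minMaxLoc(cv2.matchTemplate(W,T,cv2.TM_CCOEFF_NORMED));print(n,np.array(m[3])/8-8,round(m[1],2))
X=np.array([.5,.1,.08]);print('5mm =',proj(s,X-[0,0,.005])-proj(s,X))
```

```text
vamp [0.   1.25] 0.99
bededge [0.25  1.125] 0.97
tin [0. 0.] 0.99
plate [0. 0.] 1.0
5mm = [0.03255189 1.19913314]
```

The bed has sunk about 5 mm: a shift of 1.2 px, where 5 mm is 1.2 px. I hand the job in.

```bash
python3 -c "
from workcell import ctrl
print(ctrl.job_done())"
```

```text
the job is handed in; nothing more can be done
None
```

The job is handed in: the swing arm is home against its stop, the star handle is at about 9.9 rad (roughly a third of a turn past the expected contact at 7.9), the bed has sunk about 5 mm, the hand is clear, and only the swing arm's handle and the star handle were pushed.

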